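# Close and lock the sample mill with its crank

## Task

The sample mill is loaded. First slide its cover fully shut over the feed well; then put the loose crank onto the square lock spindle, pushed right down onto its collar, and turn the crank clockwise (seen from above) until it stops, with the lock bar square across the cover. Leave the crank seated on the spindle, and leave the bowl, the jar and the scoop where they are.

Things in the scene. Friction and masses are not known exactly. Their poses are not given: they have to be found in the camera images.
- mill: Fixed bench mill: grey painted housing with steel top, 200 (x) by 240 (y) by 90 mm high, front facing its -x. Origin: centre of its underside, z up. A round 70 mm feed well with steel balls opens in the top at (40, 50) mm. The lock spindle stands at (30, -60) mm. Place and yaw vary; it can stand left or right.
- cover (a joint): Sliding cover of the mill: bare aluminium plate 90 by 90 by 6 mm lying on the steel top, in rails along the mill's x. Value in m: 0 = fully shut over the well (hard stop there), growing as it slides open to the mill's -x (towards the robot), at most 0.09. It takes about 2 N to slide and stays where it is left.
- cover_lip (a point): Centre of the top edge of the cover's upright lip, a plate 10 mm thick (mill x), 60 mm long (mill y), standing 20 mm above the plate near its front edge (the lip's front face lies flush with the plate's front edge), so its top is 117 mm above the table. Push it to the mill's +x to shut the cover. Axes as the mill's.
- lock (a joint): Lock spindle's turn in rad: 0 = lock bar points to the mill's -x; grows clockwise seen from above; hard stop at 1.571, where the bar points to the mill's +y, lying square across the shut cover. Starts between 0 and 0.45. Turning takes about 0.4 N m, it stays where it is left.
- lock_seat (a point): Centre of the flat top of the spindle's collar (40 mm across, 125 mm above the table), on the spindle's axis, where the crank's underside seats. Its axes turn with the spindle: z up, x and y square to the flats of the shaft. The lock bar (dark steel, 20 mm wide, tip 90 mm from the axis, 99 to 106 mm above the table) points along its -x.
- lock_tip (a point): Centre of the top end of the square steel shaft, 32 mm above the collar (157 mm above the table). The shaft is 16 by 16 mm, stepped in to 11 mm over its last 6 mm as a lead. Axes as lock_seat.
- crank: Loose steel crank, about 0.25 kg, lying flat on the counter, bore upright. Origin: centre of the bore on the underside. Hub: 36 by 36 by 30 mm high block centred there, square through bore 18 by 18 mm, sides along its x and y. Fits the shaft in any of four quarter turns. An arm 16 mm wide, 8 mm thick runs along the underside to +x, ending 102 mm from the bore; grip the hub across y.
- crank_knob (a point): Middle of the crank's black upright knob, 22 mm across, on its axis, 90 mm along x from the bore and 34 mm above the crank's underside; its grip reaches from 13 to 55 mm above the underside.
- bowl: Bystander: steel bowl, 130 mm across, 50 mm high, origin under its centre.
- jar: Bystander: closed glass jar with black cap, 68 mm across, 130 mm high, origin under its centre.
- scoop: Bystander: long steel spoon, 180 mm, lying flat along its x.
Not all that is in view belongs to the job. Leave any brown or orange look-alike of the crank alone.

How it is judged:
On the way, in this order (a step that is already met when the one before it is completed fails the run):
1. the cover is fully shut (within 4 mm), the lock not yet turned (value of joint cover below 0.004 m and value of joint lock below 0.9 rad), for 0.2 s.
2. the crank is seated on the spindle (within 3 mm of the collar) (z of crank in the frame of lock_seat below 0.003 m and distance between crank and lock_seat below 0.004 m and angle between crank's own z axis and vertical below 0.1 rad and value of joint cover below 0.004 m), for 0.2 s.
3. the crank has turned the lock to its stop (within 0.1 rad) (value of joint lock above 1.47 rad and distance between crank and lock_seat below 0.005 m), for 0.2 s.
At the end, for the whole second after the job is handed in: Cover shut within 4 mm, lock spindle within 0.1 rad of its stop, crank seated square on the spindle within 3 mm of the collar and 4 mm of its centre, upright within 0.1 rad, at rest and released; bowl, jar and scoop within 30 mm of where they were (all of step 2 and value of joint lock above 1.47 rad and (angle between the x axis of crank and the x axis of lock_seat, either way round below 0.2 rad or angle between the x axis of crank and the y axis of lock_seat, either way round below 0.2 rad) and linear speed of crank below 0.01 m/s and angular speed of crank below 0.1 rad/s and velocity of joint lock below 0.05 rad/s); the robot touches nothing.
It fails at once if bowl, jar or scoop moved by more than 30 mm (distance of any of bowl, jar, scoop from where it was at the start of the episode above 0.03 m).
It fails at once if the jar is tipped (angle between jar's own z axis and vertical above 0.35 rad).
It fails at once if the lock is turned while the cover is open (value of joint lock above 0.9 rad and value of joint cover above 0.012 m).
It also fails if it takes over 72 s, if anything falls off the work surface, if the arm or the gripper's body presses on something with over 40 N, if the wrist force passes 120 N, or if a joint passes its speed limit or range.

## Robot

A 7-joint arm with a two-finger parallel gripper is mounted at the origin on the work surface. World frame = base frame: x ahead of the robot, y to its left, z up, the work surface at z = 0. Lengths are in m, angles in rad, forces in N, time in s.
With the tool pointing down it reaches from about 0.35 to 0.9 m from the base axis. Payload 19.9 kg.
Tool frame: the origin (TCP) lies at the very end of the fingers, on their centre line; the grasp point (between the pads) lies 19 mm behind it (r.grip_point_offset is the distance from the TCP to the grasp point, in m); z points along the fingers, y is the line along which they close (so a half turn about z gives the same grasp; the last joint's range is limited). The gripper opens to 94 mm and grips with 3 to 60 N. Pads are 16 mm wide; open, the fingers measure 119 mm over their backs; the gripper's body (75 mm by 177 mm) begins 78 mm behind the grasp point.
Start: joints at [1.113, 0.417, -0.01, 1.614, 0.005, 1.111, -0.053], TCP at [0.253, -0.571, 0.205] pointing down, gripper open.
Joint ranges: [-2.81, 2.81], [-0.39, 2.02], [-1.27, 1.25], [0.06, 2.57], [-1.19, 4.33], [0.19, 2], [-2.82, 2.82]. Speed limits (rad/s): [1.89, 1.89, 2.39, 2.39, 3.01, 3.01, 3.01].

## Interface

Orientations are given as a rotation vector (axis times angle).
In Python, from workcell import r gives the robot as it stands.
- The arm moves only by the tool send_rows, never from a script. Its argument "motion" is a list of rows, each a list of 7 numbers: the opening, from 0 (shut) to 1 (fully open), then the shift along the world's x, y, z in mm, then the turn, a rotation vector about the world's x, y, z in degrees. In form: [[grip, dx, dy, dz, wx, wy, wz], ...]. A call has 1 to 12 rows; each row is the pose to reach, as a shift and turn from the pose commanded when the call began; what a row does not reach only later rows make up. A row lasts 1/12 s, in which the tool goes at most 41.7 mm and 7.16 degrees, less where a joint would pass 70% of its speed; a pose out of reach is approached as far as the arm can. A call with a gripper value outside its range is refused whole. The fingers move at their own pace and stop on an object; "force" is the grip in N (left out, the last holds). Time passes only in rows, so rows that repeat a pose let the fingers close. It gives the time, the measured TCP pose, the force, the opening and the grip force at its end, in the units of the state.
- r.read_state(): the state, without advancing time (a new reading comes with each control period).
- r.grab_frame(name): name is "side" or "top"; returns the picture (480x640x3 uint8, red, green, blue); there is no depth.
- r.get_calibration(name): a dict with "intrinsics" (3x3 intrinsics, pixels), "D" ([k1, k2, p1, p2, k3] as OpenCV has them; the pictures are not rectified), "xyz" and "rotation" of the camera in the world. Camera axes: x right, y up, looking along -z (the intrinsics and any distortion apply to the point x, -y, -z); pixel columns grow to the right and rows downward; lengths in m; the calibration is good to about 2 mm. A picture is of the moment at which its call begins. get_calibration takes no time and is no camera call.
- r.job_done(): hands the job in; it is judged then, once.
Trained networks look in the newest picture that a camera, given by its name, has taken for a name from the list of things; names that differ only in an ending like _2 or _b are one class to them, and where a whole thing is asked for, a point or a joint stands for the part that bears it (a point fixed in the world has none). Each returns a list of dicts, best first, with "conf" (0 to 1); they miss things now and then, are a little off and sometimes report something else, mostly with a low value. They report only what shows in the picture. A call takes as long as a camera call. They do not tell look-alikes from the thing itself.
- r.spot_in(camera, query): "box" ([left, top, width, height] in pixels, round what is visible of it).
- r.silhouettes(camera, query): "region" (480x640 bool, what is visible of it) and "box" ([left, top, width, height] in pixels, round what is visible of it).
- r.spot_point(camera, query): "pixel" ([row, column] in pixels: a listed point, or the origin of a listed thing).
The state is a dict: "clock": time; "joints": joint angles; "joint_velocities": joint speeds; "joint_torque": joint torques, N m; "position": TCP position; "tcp_rot": TCP orientation; "wrist_force": force on the tool from outside, world axes, zero at the start; "wrist_torque": the same for the moment, N m; "gripper_width": finger opening in m; "grasp_force": force on a finger pad.
Only numpy, scipy, OpenCV 4.12 (cv2) and the standard library are available. Lean on these libraries where they do the work, as an engineer would, in place of code of your own. Each camera call takes 0.05 s, during which the arm holds its last target. There are 200 camera calls.

## Working session

There is one attempt and no reset: what is moved stays moved. The work goes in short steps, Python scripts to look and compute and a tool call to move; the robot and the scene stay as the last step left them, time stands still between calls to the robot, and variables do not carry over. Pictures are saved under pics/ and viewed, at most 10 in all, crops included, and the job is handed in when it is done.

Besides the shell and the picture viewer there is one more tool, called after ">>>" by a JSON object that holds its "method" and its "body". send_rows: Moves the arm, as the interface text tells. Its arguments: {"type":"object","properties":{"motion":{"type":"array"},"force":{"type":"number"}},"required":["motion"]}

```bash
mkdir -p pics; ls; cat > h.py <<'E'
import numpy as np, cv2
from scipy.spatial.transform import Rotation as R
from workcell import r
def cal(n):
    c=r.get_calibration(n); rot=np.array(c["rotation"],float)
    M=rot if rot.shape==(3,3) else R.from_rotvec(rot).as_matrix()
    return np.array(c["intrinsics"],float),np.array(c["D"],float),np.array(c["xyz"],float),M
def ray(n,rc):
    K,D,p,M=cal(n); u=cv2.undistortPoints(np.array([[[rc[1],rc[0]]]],float),K,D)[0,0]
    d=M@np.array([u[0],-u[1],-1]); return p,d/np.linalg.norm(d)
def onz(n,rc,z):
    p,d=ray(n,rc); return p+d*(z-p[2])/d[2]
def tri(a,b):
    (p,d),(q,e)=ray("side",a),ray("top",b)
    s=np.linalg.lstsq(np.c_[d,-e],q-p,rcond=None)[0]
    x,y=p+s[0]*d,q+s[1]*e; return (x+y)/2,np.linalg.norm(x-y)*1000
def px(n,X):
    K,D,p,M=cal(n); c=M.T@(np.array(X,float)-p); c=np.array([c[0],-c[1],-c[2]])
    q=cv2.projectPoints(c[None],np.zeros(3),np.zeros(3),K,D)[0].ravel(); return q[::-1]
def save(n,f,box=None,s=1):
    im=r.grab_frame(n)
    if box: a,b,w,h=box; im=im[b:b+h,a:a+w]
    im=cv2.resize(im,None,fx=s,fy=s,interpolation=cv2.INTER_CUBIC); cv2.imwrite("pics/"+f,im[:,:,::-1])
E
python3 - <<'E'
from h import *
np.set_printoptions(precision=3,suppress=True)
for n in("side","top"):
    save(n,n+"0.png"); print(n,cal(n)[2],cal(n)[3][:,2])
    for q in("cover_lip","lock_seat","lock_tip","crank","crank_knob","mill","bowl","jar","scoop"):
        print(q,[(np.round(o["pixel"],1).tolist(),round(o["conf"],2)) for o in r.spot_point(n,q)][:4])
print(r.read_state())
E
```

```text
pics
side [ 0.366 -0.604  0.828] [-0.31  -0.633  0.71 ]
cover_lip [([321.5, 284.2], 0.94), ([346.8, 351.4], 0.48)]
lock_seat [([346.9, 349.8], 0.87)]
lock_tip [([333.9, 355.3], 0.97), ([174.4, 238.4], 0.66), ([238.8, 268.3], 0.48)]
crank [([262.2, 240.8], 0.94), ([218.6, 331.4], 0.81), ([210.2, 267.8], 0.69), ([239.3, 268.3], 0.66)]
crank_knob [([250.4, 286.4], 0.95), ([197.4, 230.8], 0.93), ([198.6, 302.6], 0.82), ([286.4, 242.3], 0.66)]
mill [([358.5, 318.8], 0.93)]
bowl [([261.2, 365.4], 0.9)]
jar [([175.9, 239.1], 0.56)]
scoop []
top [ 0.377 -0.002  1.376] [-0.219  0.002  0.976]
cover_lip [([287.1, 376.1], 0.73)]
lock_seat [([255.2, 413.0], 0.86)]
lock_tip []
crank [([298.6, 282.1], 0.87), ([256.0, 230.6], 0.85), ([266.1, 264.6], 0.75), ([213.9, 267.7], 0.73)]
crank_knob [([283.4, 215.5], 0.76), ([305.0, 311.5], 0.7), ([260.5, 291.6], 0.69), ([225.7, 238.7], 0.6)]
mill [([274.6, 388.4], 0.82)]
bowl [([207.6, 320.8], 0.97), ([268.1, 174.4], 0.17)]
jar [([266.6, 174.4], 0.91)]
scoop [([271.5, 476.5], 0.75)]
{'clock': 1.0, 'joints': array([ 1.113,  0.417, -0.01 ,  1.614,  0.005,  1.111, -0.053]), 'joint_velocities': array([-0.001, -0.001, -0.001,  0.001,  0.   ,  0.001, -0.001]), 'joint_torque': array([  0.001, -85.102,   0.638, -42.629,  -0.049,   0.014,   0.   ]), 'position': array([ 0.253, -0.571,  0.205]), 'tcp_rot': array([-3.074, -0.65 ,  0.   ]), 'wrist_force': array([-0.1  , -0.46 ,  0.058]), 'wrist_torque': array([ 0.008,  0.061, -0.049]), 'grasp_force': 0.0, 'gripper_width': 0.09421603771451308}
```

View pics/side0.png

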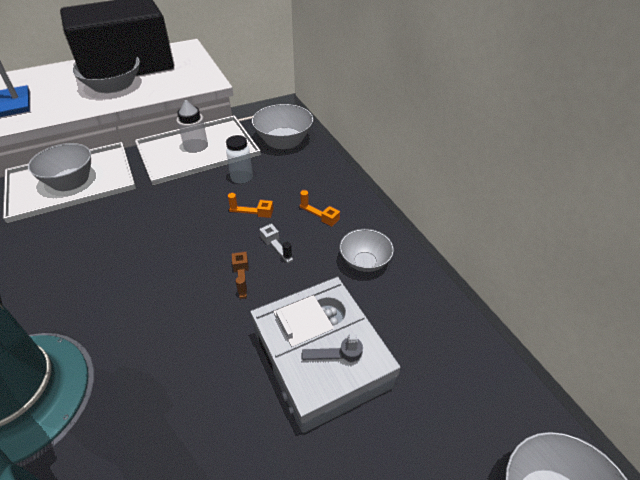

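View pics/top0.png

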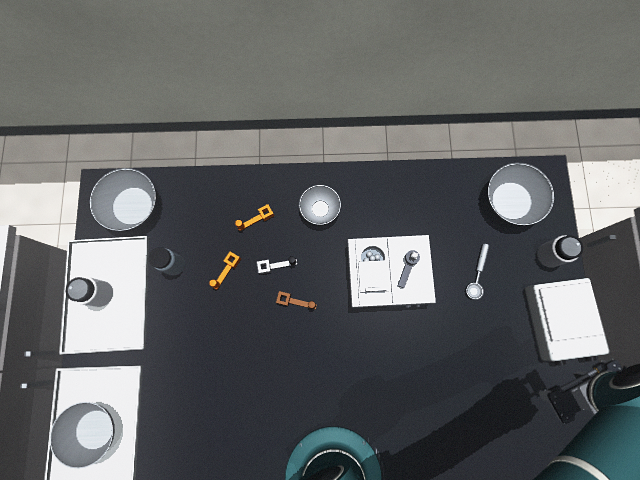

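Side view: the steel crank has its hub at about (row 231, col 269) and its black knob at (250, 286). In the top view they are at (266, 264) and (261, 292). The others are orange at side (209, 265) and (215, 331), and brown at side (259, 240), so they are look-alikes. Only the grey steel one with the black knob fits. The mill is at top (270, 390), with its cover partly open. I'll confirm with a crop and triangulate.

```bash
python3 - <<'E'
from h import *
np.set_printoptions(precision=4,suppress=True)
a=r.grab_frame("top")[190:320,210:450]; b=r.grab_frame("side")[215:385,230:410]
a=cv2.resize(a,(720,390),interpolation=2); b=cv2.resize(b,(720,680),interpolation=2)
cv2.imwrite("pics/c1.png",cv2.resize(np.vstack([a,b]),(504,749),interpolation=3)[:, :, ::-1][:599] if 0 else np.hstack([cv2.resize(a,(400,217)),np.zeros((217,0,3),np.uint8)])[:,:,::-1])
A=np.zeros((590,800,3),np.uint8); A[:217,:400]=cv2.resize(a,(400,217)); A[:378,400:]=cv2.resize(b,(400,378)); cv2.imwrite("pics/c1.png",A[:378,:,::-1])
print("hub",tri((239.3,268.3),(266.1,264.6)),"knob",tri((250.4,286.4),(260.5,291.6)))
print("lip",tri((321.5,284.2),(287.1,376.1)),"seat",tri((346.9,349.8),(255.2,413)),"mill",tri((358.5,318.8),(274.6,388.4)))
print("lip z",onz("side",(321.5,284.2),.117),onz("top",(287.1,376.1),.117))
print("seat z",onz("side",(346.9,349.8),.125),onz("top",(255.2,413),.125),"tip",onz("side",(333.9,355.3),.157))
print("hub z0",onz("side",(239.3,268.3),0),onz("top",(266.1,264.6),0),"knob",onz("side",(250.4,286.4),.034),onz("top",(260.5,291.6),.034))
E
```

```text
hub (array([ 0.6059,  0.1947, -0.004 ]), np.float64(9.200199837272065)) knob (array([0.6188, 0.1064, 0.0304]), np.float64(1.6552606709981326))
lip (array([ 0.5182, -0.1393,  0.1149]), np.float64(4.758862898057239)) seat (array([ 0.6033, -0.2477,  0.1256]), np.float64(8.308011612512221)) mill (array([ 0.5669, -0.1896,  0.0188]), np.float64(3.726592684261613))
lip z [ 0.5153 -0.1406  0.117 ] [ 0.5203 -0.1394  0.117 ]
seat z [ 0.5992 -0.247   0.125 ] [ 0.6075 -0.2488  0.125 ] tip [ 0.6097 -0.2446  0.157 ]
hub z0 [ 0.6001  0.1908 -0.    ] [0.6098 0.1936 0.    ] knob [0.6168 0.1032 0.034 ] [0.619 0.106 0.034]
```

View pics/c1.png

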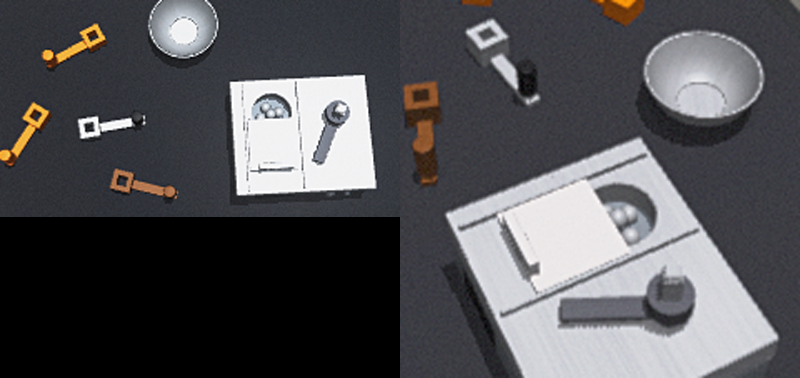

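The crop confirms the steel crank with the black knob, at the left of the mill, hub near top (266, 264). I'll refine the poses by fitting model silhouettes in both views.

```bash
cat > fit.py <<'E'
from h import *
from scipy.optimize import minimize
def box(x0,x1,y0,y1,z0,z1): return np.array([[x,y,z] for x in(x0,x1) for y in(y0,y1) for z in(z0,z1)])/1000
def cyl(x,y,rad,z0,z1): return np.array([[x+rad*np.cos(t),y+rad*np.sin(t),z] for t in np.linspace(0,6.28,33) for z in(z0,z1)])/1000
MOD=dict(crank=[box(-18,18,-18,18,0,30),box(0,102,-8,8,0,8),cyl(90,0,11,8,55)],
 lock=[box(-90,0,-10,10,99,106),cyl(0,0,20,99,125),box(-8,8,-8,8,125,151),box(-5.5,5.5,-5.5,5.5,151,157)],
 mill=[box(-100,100,-120,120,0,90)],cover=[box(-45,45,-45,45,90,96),box(-45,-35,-30,30,96,117)])
CAL={n:cal(n) for n in("side","top")}
S=4
def pxs(n,X):
    K,D,p,M=CAL[n]; c=(X-p)@M*[1,-1,-1]
    return cv2.projectPoints(c,np.zeros(3),np.zeros(3),K,D)[0][:,0]
def render(n,parts,q,z,win):
    a,b,w,h=win; im=np.zeros((h*S,w*S),np.uint8); c,s=np.cos(q[2]),np.sin(q[2])
    for P in parts:
        X=P@np.array([[c,s,0],[-s,c,0],[0,0,1]])+[q[0],q[1],z]
        u=(pxs(n,X)-[a,b]+.5)*S-.5
        cv2.fillConvexPoly(im,cv2.convexHull(np.round(u*16).astype(np.int32)),255,shift=4)
    return cv2.resize(im,(w,h),interpolation=cv2.INTER_AREA)/255.
def fit(name,masks,q0,z=0.):
    W={}
    for n,m in masks.items():
        ys,xs=np.where(m); W[n]=(xs.min()-12,ys.min()-12,np.ptp(xs)+25,np.ptp(ys)+25)
    def cost(q):
        q=np.array(q)*[.01,.01,.1]+q0; t=0
        for n,m in masks.items():
            a,b,w,h=W[n]; g=cv2.copyMakeBorder(m.astype(np.uint8),20,20,20,20,cv2.BORDER_CONSTANT)[b+20:b+20+h,a+20:a+20+w]
            t+=np.abs(render(n,MOD[name],q,z,W[n])-g).sum()/m.sum()
        return t
    o=min((minimize(cost,s,method="Nelder-Mead",options=dict(initial_simplex=np.array(s)+np.array([[0,0,0],[1,0,0],[0,1,0],[0,0,1.]]),xatol=.005,fatol=1e-5,maxiter=250)) for s in([0,0,0],[-.5,-.5,-.5])),key=lambda o:o.fun)
    return np.array(o.x)*[.01,.01,.1]+q0,o.fun
def masks(query,near):
    out={}
    for n in near:
        r.grab_frame(n)
        L=r.silhouettes(n,query); best=None
        for o in L:
            ys,xs=np.where(o["region"]); d=np.hypot(ys.mean()-near[n][0],xs.mean()-near[n][1])
            if best is None or d<best[0]: best=(d,o["region"],o["conf"])
        if best: print(n,query,"d",round(best[0],1),"conf",round(best[2],2),"area",best[1].sum()); out[n]=best[1]
    return out
E
cat > run1.py <<'E'
from fit import *
np.set_printoptions(precision=4,suppress=True)
for name,qn,near,q0 in[("crank","crank",dict(side=(240,275),top=(265,277)),[.606,.195,-1.45]),
 ("mill","mill",dict(side=(350,320),top=(270,390)),[.57,-.19,0.]),
 ("lock","lock_seat",dict(side=(350,345),top=(265,410)),[.603,-.247,-.2]),
 ("cover","cover",dict(side=(320,300),top=(275,375)),[.555,-.14,0.])]:
    m=masks(qn,near); np.savez("m_"+name,**m); q0=np.array(q0)
    if m: print(name,"both",*fit(name,m,q0))
    for n in m: print("  ",n,*fit(name,{n:m[n]},q0))
E
time python3 run1.py
```

```text
side crank d 2.4 conf 0.68 area 531
top crank d 2.5 conf 0.73 area 301
crank both [ 0.605   0.1931 -1.4179] 0.3363213423590432
   side [ 0.6052  0.1925 -1.4349] 0.11509914700343413
   top [ 0.6055  0.1936 -1.4167] 0.2055110416259527
side mill d 4.0 conf 0.62 area 13636
top mill d 1.4 conf 0.96 area 5743
mill both [ 0.5723 -0.1873  0.0161] 0.08215662815670256
   side [ 0.572  -0.1822  0.0107] 0.04062056033912539
   top [ 0.5731 -0.1884  0.028 ] 0.031578767672836155
side lock_seat d 7.9 conf 0.96 area 881
top lock_seat d 3.2 conf 0.6 area 338
lock both [ 0.6028 -0.2465 -0.4076] 0.2746600145206213
   side [ 0.6028 -0.2461 -0.3935] 0.13324430793883954
   top [ 0.6026 -0.247  -0.4217] 0.13820628843253277
side cover d 2.9 conf 0.68 area 1821
top cover d 0.7 conf 0.9 area 976
cover both [ 0.5556 -0.1379  0.0294] 0.12136715152747571
   side [ 0.5553 -0.1364  0.0277] 0.039019715519376344
   top [ 0.5565 -0.1395  0.0188] 0.05465686274509804
real	0m16.184s
user	0m3.420s
sys	0m0.259s
```

The views agree to within about 1 to 3 mm, and the heights and sizes match the text:

| Item | Position (m) | Angle |
|---|---|---|
| Crank | (0.605, 0.193) | -81° |
| Spindle | (0.603, -0.2465) | -23° (lock about 0.42) |
| Lip front face | x = 0.511, y = -0.139 | cover open about 57 mm |

I'll move to a point in front of the lip with the fingers shut.

>>> {"method": "send_rows", "body": {"motion": [[0,227,432,0,0,0,67],[0,227,432,0,0,0,67],[0,227,432,0,0,0,67],[0,227,432,0,0,0,67],[0,227,432,0,0,0,67],[0,227,432,0,0,0,67],[0,227,432,0,0,0,67],[0,227,432,0,0,0,67],[0,227,432,0,0,0,67],[0,227,432,0,0,0,67],[0,227,432,0,0,0,67],[0,227,432,0,0,0,67]], "force": 20}}

```text
clock: 2.9
position: [0.4812, -0.1361, 0.2058]
tcp_rot: [2.201, 2.241, 0.001]
wrist_force: [0.7, 0.4, 0.1]
gripper_width: 0.0171
grasp_force: 0.0
```

>>> {"method": "send_rows", "body": {"motion": [[0,0,-3,-40,0,0,0],[0,0,-3,-75,0,0,0],[0,0,-3,-95,0,0,0],[0,0,-3,-102,0,0,0],[0,0,-3,-102,0,0,0],[0,10,-3,-102,0,0,0],[0,20,-3,-102,0,0,0],[0,30,-3,-102,0,0,0],[0,40,-3,-102,0,0,0],[0,50,-3,-102,0,0,0],[0,56,-3,-102,0,0,0],[0,60,-3,-102,0,0,0]]}}

```text
clock: 3.9
position: [0.541, -0.1424, 0.1035]
tcp_rot: [2.204, 2.239, 0.0]
wrist_force: [-2.6, 0.0, 1.0]
gripper_width: 0.0007
grasp_force: 1.1
```

>>> {"method": "send_rows", "body": {"motion": [[0,3,0,0,0,0,0],[0,6,0,0,0,0,0],[0,9,0,0,0,0,0],[0,11,0,0,0,0,0],[0,12,0,0,0,0,0],[0,13,0,0,0,0,0],[0,14,0,0,0,0,0]]}}

```text
clock: 4.48
position: [0.5539, -0.1425, 0.1034]
tcp_rot: [-2.204, -2.238, 0.0]
wrist_force: [-2.1, 1.0, -1.1]
gripper_width: 0.0003
grasp_force: 1.0
```

>>> {"method": "send_rows", "body": {"motion": [[0,1,0,0,0,0,0],[0,2,0,0,0,0,0],[0,3,0,0,0,0,0],[0,4,0,0,0,0,0],[0,4,0,0,0,0,0]]}}

```text
clock: 4.9
position: [0.5548, -0.1426, 0.103]
tcp_rot: [-2.201, -2.234, 0.008]
wrist_force: [-25.6, 2.8, 18.1]
gripper_width: -0.0001
grasp_force: 13.1
```

The stop came at TCP x = 0.555, as predicted. I'll back off and go above the crank.

>>> {"method": "send_rows", "body": {"motion": [[0,-10,0,0,0,0,0],[0,-18,0,10,0,0,0],[0,-18,0,45,0,0,0],[0,-18,0,80,0,0,0],[0.75,10,30,97,0,0,4],[0.75,47,335,97,0,0,7],[0.75,47,335,97,0,0,7],[0.75,47,335,97,0,0,7],[0.75,47,335,97,0,0,7],[0.75,47,335,97,0,0,7],[0.75,47,335,97,0,0,7],[0.75,47,335,97,0,0,7]]}}

```text
clock: 5.9
position: [0.6031, 0.1768, 0.2008]
tcp_rot: [2.064, 2.367, 0.001]
wrist_force: [1.2, -1.3, -0.1]
gripper_width: 0.0504
grasp_force: 0.0
```

>>> {"method": "send_rows", "body": {"motion": [[0.75,0,0,0,0,0,0],[0.75,0,0,0,0,0,0],[0.75,0,0,0,0,0,0],[0.75,0,0,0,0,0,0]]}}

```text
clock: 6.23
position: [0.6032, 0.1736, 0.2004]
tcp_rot: [2.065, 2.367, -0.0]
wrist_force: [-0.6, -0.5, 0.1]
gripper_width: 0.0703
grasp_force: 0.0
```

```bash
python3 - <<'E'
from fit import *
s=r.read_state(); print(s["clock"],s["position"],R.from_rotvec(s["tcp_rot"]).as_matrix()[:,1],s["gripper_width"])
m=masks("cover",dict(side=(310,325),top=(260,375)))
for n in m: print(n,fit("cover",{n:m[n]},np.array([.612,-.137,.02])))
E
```

```text
6.2333 [0.60317817 0.17356492 0.20040616] [9.90795402e-01 1.35367591e-01 2.93376450e-04] 0.07030636246024623
side cover d 2.9 conf 0.72 area 1690
top cover d 3.6 conf 0.95 area 949
side (array([ 0.61081818, -0.13478436,  0.01356322]), np.float64(0.05306880148509108))
top (array([ 0.61156441, -0.13689676,  0.02521892]), np.float64(0.041265315399078496))
```

The cover is shut: its fit is at x = 0.611 against 0.612 expected. Now descend onto the crank.

>>> {"method": "send_rows", "body": {"motion": [[0.75,2,19,-10,0,0,0],[0.75,2,19,-45,0,0,0],[0.75,2,19,-80,0,0,0],[0.75,2,19,-115,0,0,0],[0.75,2,19,-140,0,0,0],[0.75,2,19,-160,0,0,0],[0.75,2,19,-175,0,0,0],[0.75,2,19,-187,0,0,0],[0.75,2,19,-194,0,0,0],[0.75,2,19,-194,0,0,0],[0.75,2,19,-194,0,0,0]]}}

```text
clock: 7.35
position: [0.6052, 0.1942, 0.007]
tcp_rot: [2.063, 2.369, 0.001]
wrist_force: [0.4, -0.2, -0.2]
gripper_width: 0.0707
grasp_force: 0.0
```

>>> {"method": "send_rows", "body": {"motion": [[0.2,0,0,0,0,0,0],[0.2,0,0,0,0,0,0],[0.2,0,0,0,0,0,0],[0.2,0,0,0,0,0,0],[0.2,0,0,0,0,0,0],[0.2,0,0,0,0,0,0],[0.2,0,0,0,0,0,0],[0.2,0,0,0,0,0,0]], "force": 40}}

```text
clock: 8.02
position: [0.605, 0.1941, 0.0066]
tcp_rot: [2.064, 2.369, 0.0]
wrist_force: [-0.1, -1.0, 3.8]
gripper_width: 0.0359
grasp_force: 39.8
```

Gripped at 36 mm. Lift and carry it above the spindle.

>>> {"method": "send_rows", "body": {"motion": [[0.2,0,0,20,0,0,0],[0.2,0,0,55,0,0,0],[0.2,0,0,90,0,0,0],[0.2,0,0,125,0,0,0],[0.2,0,0,160,0,0,0],[0.2,0,0,195,0,0,0],[0.2,0,-35,215,0,0,-3],[0.2,0,-70,215,0,0,-6],[0.2,0,-105,215,0,0,-9],[0.2,0,-140,215,0,0,-12],[0.2,0,-175,215,0,0,-15],[0.2,-1,-210,215,0,0,-18]]}}

```text
clock: 9.02
position: [0.6033, -0.0177, 0.2211]
tcp_rot: [-2.411, -2.014, 0.001]
wrist_force: [0.0, 0.7, -1.8]
gripper_width: 0.0352
grasp_force: 39.8
```

>>> {"method": "send_rows", "body": {"motion": [[0.2,0,-35,0,0,0,-3],[0.2,0,-70,0,0,0,-6],[0.2,-1,-105,0,0,0,-9],[0.2,-1,-140,0,0,0,-12],[0.2,-1,-175,0,0,0,-13],[0.2,-1,-205,0,0,0,-13],[0.2,-1,-225,0,0,0,-13],[0.2,-1,-231,0,0,0,-13],[0.2,-1,-231,0,0,0,-13],[0.2,-1,-231,0,0,0,-13]]}}

```text
clock: 9.85
position: [0.6028, -0.2458, 0.221]
tcp_rot: [-2.62, -1.731, 0.0]
wrist_force: [0.3, -0.7, -3.2]
gripper_width: 0.0356
grasp_force: 39.8
```

```bash
cat > run2.py <<'E'
from fit import *
np.set_printoptions(precision=4,suppress=True)
s=r.read_state(); y=R.from_rotvec(s["tcp_rot"]).as_matrix()[:,1]
print(s["clock"],s["position"],"toolyaw",np.degrees(np.arctan2(y[1],y[0])),s["gripper_width"],s["wrist_force"])
z=s["position"][2]-.0066; p=s["position"]; q0=np.array([p[0],p[1],np.arctan2(y[1],y[0])-np.pi/2])
X=np.array([p[0],p[1],z]); near={n:px(n,X+.04*np.array([np.cos(q0[2]),np.sin(q0[2]),.3])) for n in("side","top")}
for n in near: print(n,[(np.round(o["pixel"]),round(o["conf"],2)) for o in r.spot_point(n,"crank_knob")][:3])
print("expected knob px",[np.round(px(n,X+[.09*np.cos(q0[2]),.09*np.sin(q0[2]),.034])) for n in near])
m=masks("crank",near)
for n in m: print(n,*fit("crank",{n:m[n]},q0,z))
save("side","s2.png",(260,180,180,220),3) if 0 else save("side","s2.png",(250,190,200,200),3)
E
python3 run2.py
```

```text
9.85 [ 0.6028 -0.2458  0.221 ] toolyaw -23.082991573794136 0.03559991301798784 [ 0.2504 -0.6801 -3.1875]
side [(array([249., 287.]), 0.9), (array([195., 230.]), 0.84), (array([198., 303.]), 0.69)]
top [(array([260., 292.]), 0.54)]
expected knob px [array([355., 361.]), array([261., 454.])]
side crank d 1.6 conf 0.85 area 1357
top crank d 146.9 conf 0.57 area 316
side [ 0.6019 -0.2466 -1.9604] 0.09592093285361307
top [ 0.6028 -0.2458 -1.9737] 1.0
```

View pics/s2.png

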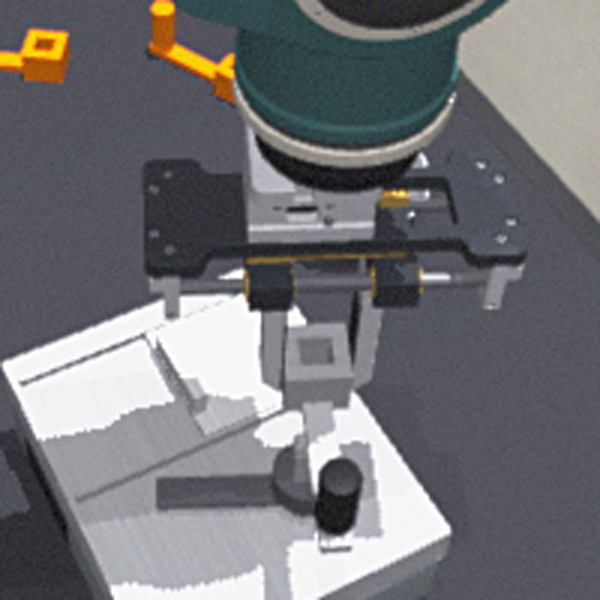

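The image shows the crank held level, hub at (352, 345 in the crop), arm and knob towards the robot, above the spindle. The side-view fit puts it about 1 mm from the spindle axis. Nudge it and descend.

>>> {"method": "send_rows", "body": {"motion": [[0.2,1,0,-20,0,0,0.5],[0.2,1,0,-38,0,0,0.5],[0.2,1,0,-48,0,0,0.5],[0.2,1,0,-54,0,0,0.5],[0.2,1,0,-57,0,0,0.5],[0.2,1,0,-60,0,0,0.5],[0.2,1,0,-60,0,0,0.5]]}}

```text
clock: 10.78
position: [0.604, -0.247, 0.1615]
tcp_rot: [2.614, 1.743, 0.0]
wrist_force: [-0.5, -0.4, -2.8]
gripper_width: 0.0356
grasp_force: 39.8
```

>>> {"method": "send_rows", "body": {"motion": [[0.2,0,0,-1,0,0,0],[0.2,0,0,-2,0,0,0],[0.2,0,0,-3,0,0,0],[0.2,0,0,-4,0,0,0],[0.2,0,0,-5,0,0,0],[0.2,0,0,-6,0,0,0],[0.2,0,0,-6,0,0,0]]}}

```text
clock: 11.37
position: [0.6037, -0.2469, 0.1551]
tcp_rot: [-2.614, -1.743, 0.0]
wrist_force: [-0.5, -0.5, -2.6]
gripper_width: 0.0355
grasp_force: 39.8
```

The underside is below the shoulder with no contact force, so the shaft is in the bore. Continue down.

>>> {"method": "send_rows", "body": {"motion": [[0.2,0,0,-4,0,0,0],[0.2,0,0,-8,0,0,0],[0.2,0,0,-12,0,0,0],[0.2,0,0,-16,0,0,0],[0.2,0,0,-19,0,0,0],[0.2,0,0,-21,0,0,0],[0.2,0,0,-22,0,0,0],[0.2,0,0,-23,0,0,0],[0.2,0,0,-24,0,0,0]]}}

```text
clock: 12.12
position: [0.6039, -0.247, 0.1315]
tcp_rot: [2.614, 1.743, 0.0]
wrist_force: [-6.7, 1.4, 15.8]
gripper_width: 0.0357
grasp_force: 39.9
```

It is seated: height as predicted, with a reaction of about 16 N. Turn it clockwise with a firm grip.

>>> {"method": "send_rows", "body": {"motion": [[0.2,0,0,0,0,0,0],[0.2,0,0,0,0,0,0],[0.2,0,0,0.5,0,0,0],[0.2,0,0,0.5,0,0,-3],[0.2,0,0,0.5,0,0,-6],[0.2,0,0,0.5,0,0,-9],[0.2,0,0,0.5,0,0,-12],[0.2,0,0,0.5,0,0,-15],[0.2,0,0,0.5,0,0,-18],[0.2,0,0,0.5,0,0,-21],[0.2,0,0,0.5,0,0,-24],[0.2,0,0,0.5,0,0,-27]], "force": 58}}

```text
clock: 13.12
position: [0.6039, -0.2464, 0.1318]
tcp_rot: [-2.949, -1.082, -0.0]
wrist_force: [-0.3, 2.2, -1.6]
gripper_width: 0.0358
grasp_force: 57.9
```

```bash
cat > run3.py <<'E'
from fit import *
np.set_printoptions(precision=4,suppress=True)
s=r.read_state(); M=R.from_rotvec(s["tcp_rot"]).as_matrix(); y=M[:,1]
print(s["clock"],s["position"],"toolyaw",np.degrees(np.arctan2(y[1],y[0])),s["wrist_force"],s["wrist_torque"])
save("side","s%d.png"%(s["clock"]*10),(250,190,200,200),3); print("pics/s%d.png"%(s["clock"]*10))
E
python3 run3.py
```

```text
13.1167 [ 0.6039 -0.2464  0.1318] toolyaw -49.71650793876652 [-0.3043  2.1975 -1.5969] [0.598  0.0271 0.3479]
pics/s131.png
```

Wrist torque of 0.35 N m about z means it is turning the lock. Continue.

>>> {"method": "send_rows", "body": {"motion": [[0.2,0,0,0,0,0,-3],[0.2,0,0,0,0,0,-6],[0.2,0,0,0,0,0,-9],[0.2,0,0,0,0,0,-12],[0.2,0,0,0,0,0,-15],[0.2,0,0,0,0,0,-18],[0.2,0,0,0,0,0,-21],[0.2,0,0,0,0,0,-24],[0.2,0,0,0,0,0,-27],[0.2,0,0,0,0,0,-30],[0.2,0,0,0,0,0,-33],[0.2,0,0,0,0,0,-36]]}}

```text
clock: 14.17
position: [0.6038, -0.2462, 0.1318]
tcp_rot: [-3.138, -0.12, 0.001]
wrist_force: [-1.2, 2.5, -0.4]
gripper_width: 0.0355
grasp_force: 57.9
```

```bash
python3 run3.py
```

```text
14.1667 [ 0.6038 -0.2462  0.1318] toolyaw -85.63427712459853 [-1.1917  2.5166 -0.4316] [0.8884 0.2101 0.369 ]
pics/s141.png
```

>>> {"method": "send_rows", "body": {"motion": [[0.2,0,0,0,0,0,-2],[0.2,0,0,0,0,0,-4],[0.2,0,0,0,0,0,-5],[0.2,0,0,0,0,0,-6],[0.2,0,0,0,0,0,-7],[0.2,0,0,0,0,0,-8]]}}

```text
clock: 14.72
position: [0.6038, -0.2462, 0.1318]
tcp_rot: [-3.139, 0.096, 0.001]
wrist_force: [-0.8, 4.9, -1.2]
gripper_width: 0.0355
grasp_force: 57.9
```

```bash
python3 run3.py
```

```text
14.7167 [ 0.6038 -0.2462  0.1318] toolyaw -93.50537581133398 [-0.7662  4.8663 -1.2389] [1.3155 0.3646 0.41  ]
pics/s147.png
```

>>> {"method": "send_rows", "body": {"motion": [[0.2,0,0,0,0,0,-1],[0.2,0,0,0,0,0,-2],[0.2,0,0,0,0,0,-3],[0.2,0,0,0,0,0,-4],[0.2,0,0,0,0,0,-4]]}}

```text
clock: 15.18
position: [0.6038, -0.2461, 0.1318]
tcp_rot: [-3.134, 0.206, 0.001]
wrist_force: [-2.4, 4.8, -0.8]
gripper_width: 0.0358
grasp_force: 57.9
```

```bash
python3 run3.py
```

```text
15.1833 [ 0.6038 -0.2461  0.1318] toolyaw -97.52283958220347 [-2.4108  4.7874 -0.7511] [1.3227 0.3947 0.2682]
pics/s151.png
```

View pics/s151.png

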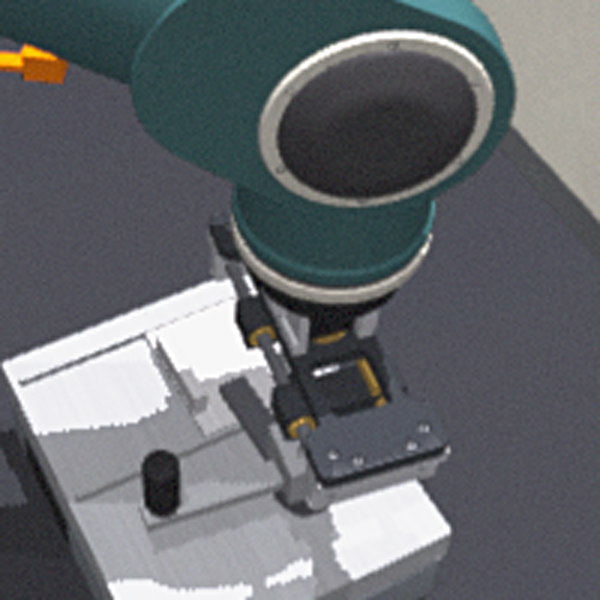

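The image shows the bar (crop 245, 405) almost square across the shut cover and the crank arm pointing towards the robot. Continue until the torque rises.

>>> {"method": "send_rows", "body": {"motion": [[0.2,0,0,0,0,0,-1],[0.2,0,0,0,0,0,-2],[0.2,0,0,0,0,0,-3],[0.2,0,0,0,0,0,-4],[0.2,0,0,0,0,0,-5],[0.2,0,0,0,0,0,-5]]}}

```text
clock: 15.73
position: [0.6038, -0.2461, 0.1318]
tcp_rot: [-3.122, 0.342, 0.001]
wrist_force: [-1.5, 5.6, -0.0]
gripper_width: 0.0355
grasp_force: 58.3
```

```bash
python3 run3.py
```

```text
15.7333 [ 0.6038 -0.2461  0.1318] toolyaw -102.48473721291181 [-1.4913  5.6111 -0.0134] [1.2896 0.423  0.8288]
pics/s157.png
```

Torque of 0.83 N m means it is at the stop. Release, lift, move away and check.

>>> {"method": "send_rows", "body": {"motion": [[0.7,0,0,0,0,0,0],[0.7,0,0,0,0,0,0],[0.7,0,0,0,0,0,0],[0.7,0,0,0,0,0,0],[0.7,0,0,0,0,0,0],[0.7,0,0,20,0,0,0],[0.7,0,0,45,0,0,0],[0.7,0,0,75,0,0,0],[0.7,0,0,105,0,0,0],[0.7,0,0,130,0,0,0],[0.7,-30,-30,140,0,0,0],[0.7,-60,-60,140,0,0,0]]}}

```text
clock: 16.78
position: [0.547, -0.3044, 0.2745]
tcp_rot: [3.123, -0.338, 0.006]
wrist_force: [-0.1, -2.7, -1.3]
gripper_width: 0.0657
grasp_force: 0.0
```

>>> {"method": "send_rows", "body": {"motion": [[0.7,-30,-30,0,0,0,0],[0.7,-60,-60,0,0,0,0],[0.7,-90,-90,0,0,0,0],[0.7,-110,-120,0,0,0,0],[0.7,-130,-150,0,0,0,0],[0.7,-150,-180,0,0,0,0],[0.7,-150,-200,0,0,0,0],[0.7,-150,-220,0,0,0,0],[0.7,-150,-220,0,0,0,0]]}}

```text
clock: 17.53
position: [0.3939, -0.5285, 0.2713]
tcp_rot: [3.121, -0.351, -0.002]
wrist_force: [-0.8, -0.1, 0.3]
gripper_width: 0.0662
grasp_force: 0.0
```

```bash
cat > run4.py <<'E'
from fit import *
np.set_printoptions(precision=4,suppress=True)
s=r.read_state(); print(s["clock"],s["position"],s["wrist_force"])
near={n:px(n,[.56,-.247,.14]) for n in("side","top")}
m=masks("crank",near)
for n in m:
    print("crank",n,*fit("crank",{n:m[n]},np.array([.603,-.2465,-3.12]),.125))
nl={n:px(n,[.603,-.19,.105]) for n in near}
MOD["lock"]=[MOD["lock"][0]]
ml=masks("lock_seat",nl)
for n in ml: print("bar",n,*fit("lock",{n:ml[n]&~m[n]},np.array([.603,-.2465,-1.53])))
mc=masks("cover",dict(side=(310,325),top=(260,375)))
save("side","f_side.png",(240,230,200,180),4)
save("top","f_top.png",(330,215,130,110),6)
E
python3 run4.py
```

```text
17.5333 [ 0.3939 -0.5285  0.2713] [-0.7692 -0.0781  0.2949]
side crank d 141.0 conf 0.74 area 459
top crank d 2.8 conf 0.87 area 394
crank side [ 0.603  -0.2465 -3.12  ] 1.0
crank top [ 0.6037 -0.2467 -3.2538] 0.19554095749975117
top lock_seat d 5.0 conf 0.51 area 186
bar top [ 0.6018 -0.2518 -1.5895] 0.521462063086104
top cover d 4.1 conf 0.62 area 848
```

View pics/f_side.png

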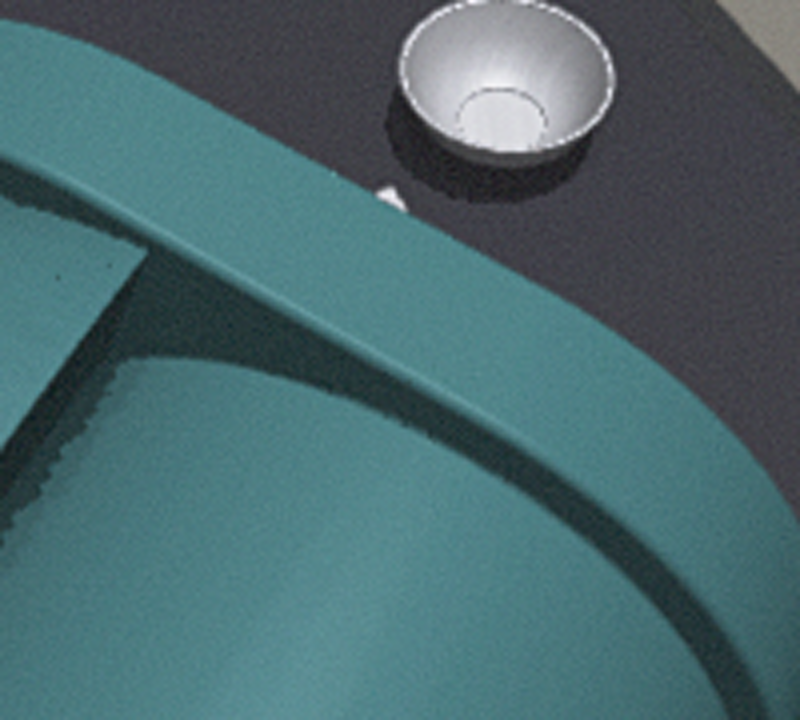

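View pics/f_top.png

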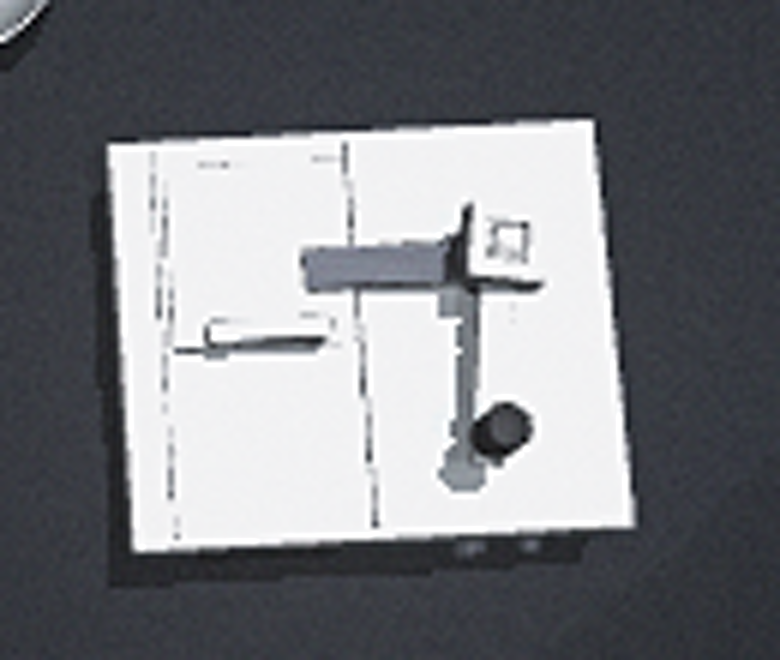

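The top view shows the bar (300–450, 265) parallel to the mill's front edge across the shut cover, and the crank on the spindle with the shaft in its bore (507, 240). The arm blocks the side view, so I'll move clear and check the seating height.

>>> {"method": "send_rows", "body": {"motion": [[0.7,-35,-10,0,0,0,0],[0.7,-70,-20,0,0,0,0],[0.7,-105,-30,0,0,0,0],[0.7,-140,-42,-20,0,0,0],[0.7,-140,-42,-40,0,0,0],[0.7,-140,-42,-60,0,0,0],[0.7,-140,-42,-60,0,0,0],[0.7,-140,-42,-60,0,0,0]]}}

```text
clock: 18.9
position: [0.2558, -0.5668, 0.2117]
tcp_rot: [-3.121, 0.345, 0.001]
wrist_force: [0.2, -0.1, 1.0]
gripper_width: 0.0658
grasp_force: 0.0
```

```bash
sed -i 's/f_side/g_side/;s/f_top/g_top/' run4.py; python3 run4.py; python3 - <<'E'
from fit import *
m=masks("crank",{"side":px("side",[.56,-.247,.14])})
for z in(.122,.125,.128,.132): print(z,fit("crank",m,np.array([.603,-.2465,-3.2]),z))
for q in("bowl","jar","scoop"): print(q,[(n,np.round(o["pixel"],1),round(o["conf"],2)) for n in("side","top") for o in r.spot_point(n,q)[:1]])
E
```

```text
18.9 [ 0.2558 -0.5668  0.2117] [ 0.1644 -0.1218  0.9929]
side crank d 3.1 conf 0.72 area 1187
top crank d 4.0 conf 0.94 area 425
crank side [ 0.6025 -0.2465 -3.2559] 0.13123213902241604
crank top [ 0.6041 -0.2459 -3.2518] 0.14758016147635525
side lock_seat d 7.8 conf 0.78 area 364
top lock_seat d 3.9 conf 0.79 area 191
bar side [ 0.5996 -0.1986 -1.6628] 0.9713878847628437
bar top [ 0.601  -0.2451 -1.6014] 0.4386885937170567
side cover d 2.4 conf 0.59 area 1474
top cover d 4.0 conf 0.87 area 921
side crank d 3.2 conf 0.92 area 1231
0.122 (array([ 0.60338326, -0.2453909 , -3.25917732]), np.float64(0.11491056211274113))
0.125 (array([ 0.60263544, -0.24694177, -3.25806161]), np.float64(0.11623898950319363))
0.128 (array([ 0.60163695, -0.24838077, -3.25701065]), np.float64(0.1200426880744174))
0.132 (array([ 0.60053434, -0.25051826, -3.25540398]), np.float64(0.12748443000270782))
bowl [('side', array([262.9, 362.6]), 0.94), ('top', array([208.3, 319.9]), 0.59)]
jar [('side', array([174.6, 240.7]), 0.8), ('top', array([266.2, 172.7]), 0.85)]
scoop [('top', array([268.9, 476.9]), 0.94)]
```

View pics/g_side.png

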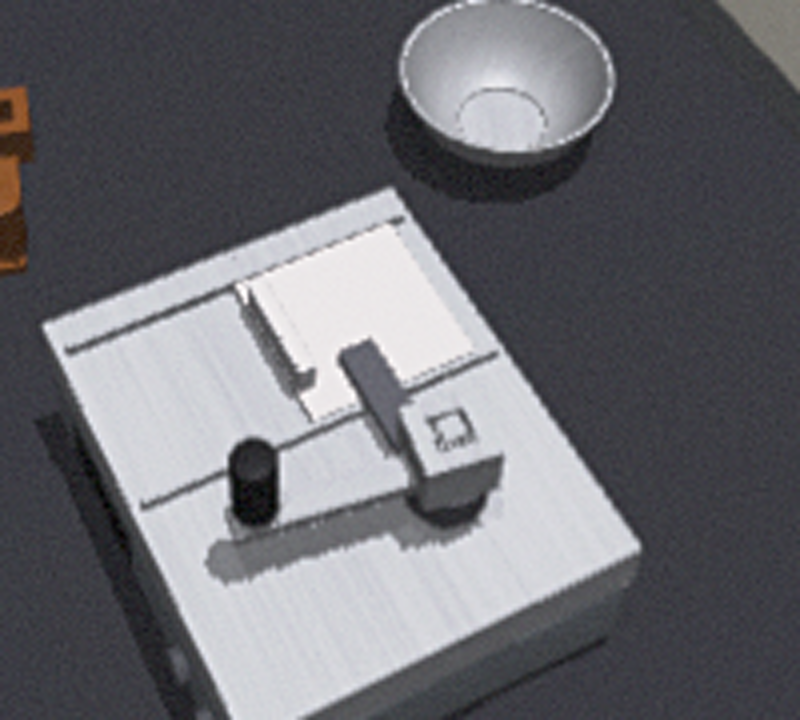

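The crank is seated on the collar: the shaft tip shows through the bore at (450, 427), and the height fit agrees with 125 mm. The bar lies across the shut cover parallel to the lip, and the bystanders have not moved. Handing in.

```bash
python3 -c "
from workcell import r
print(r.job_done())"
```

```text
the job is handed in; nothing more can be done
None
```

I shut the cover, seated the crank on the spindle, turned the lock clockwise to its stop and handed the job in at about 19 s; the hand-in returned no verdict, but my last camera check showed everything in place.

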